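# Restart the glue-curing timer under its push-latch cover

### The arm

A 6-joint arm with a two-finger parallel gripper is mounted at the origin on the work surface; the furniture and walls round the work are solid. World frame = base frame: x ahead of the robot, y to its left, z up, the work surface at z = 0. Lengths are in m, angles in rad, forces in N, time in s.
With the tool pointing down it reaches from about 0.325 to 0.775 m from the base axis. Payload 5.5 kg.
Tool frame: the origin (TCP) lies where the fingers leave the gripper's body, on its centre line; the fingertips stand 73 mm ahead of it and the grasp point (between the pads) lies 54 mm ahead of it; z points along the fingers, y is the line along which they close (so a half turn about z gives the same grasp; the last joint's range is limited). The gripper opens to 85 mm and grips with 20 to 120 N. Pads are 22 mm wide; open, the fingers measure 114 mm over their backs; the gripper's body (76 mm by 85 mm) begins 54 mm behind the grasp point. The pads swing forward as they close: fully open they stand 13 mm farther back than shut.
Start: joints at [1.137, 0.091, 1.231, -0, 1.82, -0.057], TCP at [0.221, 0.558, 0.304] pointing down, gripper open.
Joint ranges: [-2.87, 2.87], [-0.86, 2.18], [0.17, 2.46], [-1.51, 4.65], [0.06, 2.69], [-2.65, 2.65]. Speed limits (rad/s): [2.57, 2.57, 3.01, 3.14, 3.14, 3.14].

### API

Orientations are given as [roll, pitch, yaw] about the fixed x, y, z axes, in that order (R = Rz(yaw) Ry(pitch) Rx(roll)).
In Python, from plant import * gives the robot as it stands.
- The arm moves only by the tool send_rows, never from a script. Its arguments are lists of equal length, an entry for each row: "jaw": the gripper command: -1 is shut, 1 is fully open, values between are in proportion; "slide": the shift along the tool's x, y, z each as a share of 100 mm, from -1 to 1, a list of three; "twist": the turn about the tool's z as a share of pi rad, from -1 to 1. A call has exactly 10 rows; each row shifts and turns the commanded pose from where the row before left it, along the tool's axes as they then stand; what a row does not reach is not made up. A row lasts 1/12 s, in which the tool goes at most 41.7 mm and 7.16 degrees, less where a joint would pass 70% of its speed; a pose out of reach is approached as far as the arm can. A call with a number of a shift or a turn outside -1 to 1 is refused whole. A call with a gripper value outside its range is refused whole. The fingers move at their own pace and stop on an object; "force" is the grip in N (left out, the last holds). Time passes only in rows, so rows that do not move let the fingers close, or fill a call up. It gives the time, the measured TCP pose, the force, the opening and the grip force at its end, in the units of the state.
- observe(): the state, without advancing time (a new reading comes with each control period).
- get_image(name): name is "side" or "top"; returns (picture, depth): 384x512x3 uint8, blue, green, red; 384x512 float32, m along the optical axis (not along the pixel's ray), 0 where there is no reading.
- get_calibration(name): a dict with "camera_matrix" (3x3 intrinsics, pixels), "R" (3x3) and "t" (3): a world point X has camera coordinates R X + t. Camera axes: x right, y down, z forward; pixel columns grow to the right and rows downward; lengths in m; the calibration is good to about 2 mm. A picture is of the moment at which its call begins. get_calibration takes no time and is no camera call.
- job_done(): hands the job in; it is judged then, once.
Trained networks look in the newest picture that a camera, given by its name, has taken for a name from the list of things; names that differ only in an ending like _2 or _b are one class to them, and where a whole thing is asked for, a point or a joint stands for the part that bears it (a point fixed in the world has none). Each returns a list of dicts, best first, with "confidence" (0 to 1); they miss things now and then, are a little off and sometimes report something else, mostly with a low value. They report only what shows in the picture. A call takes as long as a camera call.
- outline_of(name, camera): "pixels" (384x512 bool, what is visible of it).
- landmark_of(name, camera): "point" ([x, y, z] in m, in world coordinates, good to about 4 mm: a listed point, or the origin of a listed thing).
The state is a dict: "t": time; "joint_pos": joint angles; "joint_velocities": joint speeds; "effort": joint torques, N m; "tcp_pos": TCP position; "eef_rot": TCP orientation; "ft_force": force on the tool from outside, world axes, zero at the start; "ft_torque": the same for the moment, N m; "width": finger opening in m; "gripper_force": force on a finger pad.
Only numpy, scipy, OpenCV 4.12 (cv2) and the standard library are available. Lean on these libraries where they do the work, as an engineer would, in place of code of your own. Each camera call takes 0.05 s, during which the arm holds its last target. There are 200 camera calls.

### The job

A glued sherd has just been set to cure: restart the timer that has the wide cover. Press that cover so that it pops open, press the key beneath it all the way down and let it up, then push the cover back down until it latches shut again. Only touch and push: do not pick up or shift either timer, leave the narrow cover shut, and do not disturb the things standing round.

Things in the scene. Friction and masses are not known exactly. Their poses are not given: they have to be found in the camera images.
- timer_wide: bench timer with the WIDE cover: loose grey box on rubber feet, 1.4 kg, 128 mm long (its x) x 104 mm wide (its y) x 38 mm high. Origin: centre of its underside; +x runs from its front panel (dark blank display strip, robot's side) to the hinge end; z up. Under the white cover is an open well, its floor 20 mm above the table. Its yaw is also that of cover and hinge.
- cover_wide (a joint): angle of the wide cover (rad): 0 = shut, latched; positive = open. Pressing it to its firm stop below 0 (-0.10 to -0.118) and letting go toggles the latch: from shut it springs up within 1.5 s to its stop at 1.5, nearly upright; pushed from open down to the stop it stays at 0. To shut it, push its back (the former top) over toward the case's front, then down. The spring resists with at most 4 N.
- pad_wide (a point): centre of the dark thumb pad on the wide cover's top face, 55 mm from the hinge axis on the middle line; moves with the cover. White cover plate 76 mm long (x) x 72 mm wide (y) x 5 mm thick, free edge 21 mm beyond the pad; shut, its top is 47 mm above the table. Here a press must go 5.5 to 6.5 mm down to the stop; less than 5 mm changes nothing.
- hinge_wide (a point): middle of the wide cover's hinge axis, at the cover's far (+x) edge: 42 mm above the table, 44 mm from the case's centre; the axis runs along the case's y. The case goes on 20 mm behind it, 38 mm high, with two small hinge blocks up to 46 mm. Upright, the cover's free edge is 76 mm above the axis.
- key_wide (a joint): travel of the key under the wide cover (m): 0 = up, 0.005 = fully down; counts as pressed beyond 0.003. Spring 1.5 N at first, 4 N fully down; it comes back up by itself
- key_wide_top (a point): centre of the key's top: black round key 22 mm across in the well, top 32 mm above the table, 54 mm from the hinge axis toward the case's front, 10 mm to the +y side of the middle line
- timer_narrow: a second timer of the same make with a NARROW cover, to be left alone: loose grey box, 1.4 kg, 128 mm long x 76 mm wide x 38 mm high, white cover 76x40 mm; origin and axes as for timer_wide
- cover_narrow (a joint): angle of the narrow cover (rad), same latch, 0 = shut and latched; must stay shut
- glue_bottle: white glue bottle, 42 mm across, 75 mm tall, loose bystander; origin at the centre of its underside
- loupe: small black loupe, 32 mm across, 27 mm tall, loose bystander; origin at the centre of its underside
- sherd: brown pottery sherd, 73x60x19 mm, loose bystander; origin at the centre of its underside
- dish: low round white dish, 68 mm across, 14 mm tall, loose bystander; origin at the centre of its underside

How it is judged:
On the way, in this order (a step that is already met when the one before it is completed fails the run):
1. the wide cover has popped open (value of joint cover_wide above 1.2 rad), for 0.2 s.
2. the key under the open wide cover is pressed down (value of joint key_wide above 0.003 m and value of joint cover_wide above 0.6 rad), for 0.05 s.
3. the wide cover is shut and latched again, the key up (value of joint cover_wide between -0.03 and 0.03 rad and value of joint key_wide below 0.0015 m and contact force between timer_wide and the arm below 0.1 N and contact force between timer_wide and the fingers below 0.1 N), for 0.3 s.
At the end, for the whole second after the job is handed in: The wide cover is shut and latched with nothing touching it (within 0.03 rad of 0, at rest), its key is up (within 1.5 mm), the narrow cover is shut (within 0.03 rad), and both timers stand flat and still within 30 mm of where they started (value of joint cover_wide between -0.03 and 0.03 rad and value of joint cover_narrow between -0.03 and 0.03 rad and value of joint key_wide below 0.0015 m and velocity of joint cover_wide between -0.1 and 0.1 rad/s and distance of each of timer_wide, timer_narrow from where it was at the start of the episode below 0.03 m and height (world z) of each of timer_wide, timer_narrow below 0.01 m and angle between each of timer_wide, timer_narrow's own z axis and vertical below 0.1 rad and linear speed of each of timer_wide, timer_narrow below 0.02 m/s).
It fails at once if the narrow cover was popped open (value of joint cover_narrow above 0.15 rad).
It fails at once if a timer was lifted, tipped or shifted by more than 30 mm (height (world z) of any of timer_wide, timer_narrow above 0.01 m or angle between any of timer_wide, timer_narrow's own z axis and vertical above 0.15 rad or distance of any of timer_wide, timer_narrow from where it was at the start of the episode above 0.03 m).
It fails at once if a bystander was moved by more than 25 mm (distance of any of glue_bottle, loupe, sherd, dish from where it was at the start of the episode above 0.025 m).
It also fails if it takes over 51 s, if anything falls off the work surface, if the arm or the gripper's body presses on something with over 40 N, if the wrist force passes 120 N, or if a joint passes its speed limit or range.

## Working session

There is one attempt and no reset: what is moved stays moved. The work goes in short steps, Python scripts to look and compute and a tool call to move; the robot and the scene stay as the last step left them, time stands still between calls to the robot, and variables do not carry over. Pictures are saved under pics/ and viewed, at most 10 in all, crops included, and the job is handed in when it is done.

Besides the shell and the picture viewer there is one more tool, called after ">>>" as a command line: name --pt "numbers of a row" for each row, then --argument value for the rest. send_rows: Moves the arm, as the interface text tells. Its arguments: {"type":"object","properties":{"jaw":{"type":"array"},"slide":{"type":"array"},"twist":{"type":"array"},"force":{"type":"number"}},"required":["jaw","slide","twist"]}

```bash
mkdir -p pics; python3 - <<'E'
from plant import *
import cv2,numpy as np
s=observe();print(s['t'],s['tcp_pos'],s['eef_rot'],s['width'])
ims=[]
for c in('top','side'):
    im,d=get_image(c);cv2.imwrite(f'pics/{c}0.png',im)
    for n in('pad_wide','hinge_wide','timer_wide','timer_narrow','glue_bottle','loupe','sherd','dish'):
        print(c,n,[(np.round(r['point'],3).tolist(),round(r['confidence'],2)) for r in landmark_of(n,c)][:2])
E
```

```text
0.0 [0.22071312 0.55777569 0.30274147] [-3.13963088e+00 -9.53679524e-05  2.76477755e+00] 0.08550980356229393
top pad_wide [([0.458, 0.189, 0.048], 0.81)]
top hinge_wide [([0.505, 0.165, 0.041], 0.82)]
top timer_wide [([0.469, 0.185, 0.004], 0.86), ([0.542, -0.147, 0.002], 0.69)]
top timer_narrow [([0.542, -0.15, 0.0], 0.75)]
top glue_bottle [([0.696, -0.003, -0.001], 0.57)]
top loupe [([0.383, 0.003, -0.001], 0.59)]
top sherd [([0.541, 0.455, 0.004], 0.71)]
top dish [([0.52, -0.406, 0.004], 0.71), ([0.381, 0.004, 0.004], 0.53)]
side pad_wide [([0.459, 0.188, 0.046], 0.79)]
side hinge_wide [([0.51, 0.166, 0.044], 0.73)]
side timer_wide [([0.47, 0.184, -0.002], 0.84), ([0.54, 0.454, 0.0], 0.49)]
side timer_narrow [([0.542, -0.151, -0.005], 0.66)]
side glue_bottle [([0.697, -0.0, -0.002], 0.81)]
side loupe [([0.38, 0.004, -0.002], 0.66)]
side sherd [([0.538, 0.455, -0.0], 0.46)]
side dish [([0.518, -0.407, -0.003], 0.61)]
```

```bash
cat > h.py <<'E'
import numpy as np
from plant import *
def cloud(c):
    im,d=get_image(c);k=get_calibration(c);K=k['camera_matrix']
    v,u=np.indices(d.shape);P=np.stack([(u-K[0][2])/K[0][0]*d,(v-K[1][2])/K[1][1]*d,d],-1)
    W=(P-np.array(k['t']).ravel())@np.array(k['R']); W[d==0]=9
    return im,W
E
python3 - <<'E'
from h import *
import cv2
for c in('top','side'):
    im,W=cloud(c)
    near=np.hypot(W[...,0]-.47,W[...,1]-.185)<.1
    for lo,hi,w in((.043,.052,1),(.03,.042,0)):
        m=near&(W[...,2]>lo)&(W[...,2]<hi)
        if w: m&=(im.min(-1)>150)
        p=W[m]
        if len(p)<20: print(c,'few',len(p));continue
        r=cv2.minAreaRect(p[:,:2].astype(np.float32)*1000)
        print(c,lo,len(p),p.mean(0).round(4),r)
E
```

```text
top 0.043 550 [0.4766 0.1803 0.0473] ((475.0570068359375, 181.20782470703125), (69.86836242675781, 74.33281707763672), 62.85239028930664)
top 0.03 871 [0.4643 0.1864 0.0379] ((468.27044677734375, 184.82144165039062), (104.25423431396484, 127.7529296875), 62.55411148071289)
side 0.043 261 [0.4765 0.1778 0.0481] ((475.4737243652344, 180.20188903808594), (74.69338989257812, 74.83368682861328), 62.33330535888672)
side 0.03 415 [0.4591 0.1669 0.0377] ((469.18585205078125, 180.33535766601562), (104.49158477783203, 128.27041625976562), 62.974937438964844)
```

View pics/top0.png

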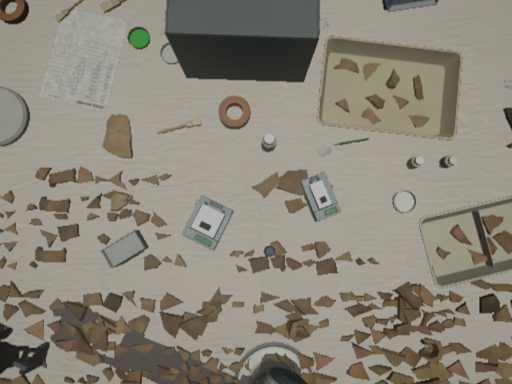

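View pics/side0.png

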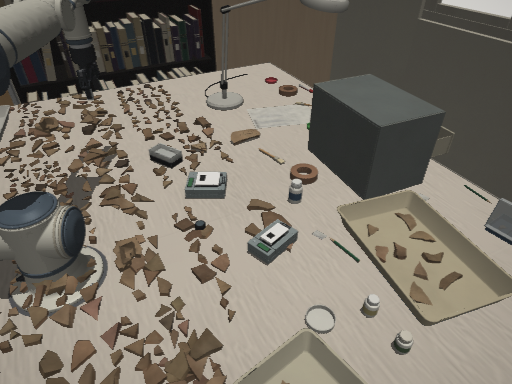

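The wide timer is at about (207,222) in the top view, with its hinge end up-right. The narrow one is at (321,196), and the space round the wide timer is free. Its yaw is about -27.2°. I'll move over the pad with the jaw shut and the tool x axis along the case's -x.

>>> send_rows --jaw '[-1,-1,-1,-1,-1,-1,-1,-1,-1,-1]' --pt "0 0 0" --pt "-0.3 -0.17 0" --pt "-0.3 -0.17 0" --pt "-0.3 -0.17 0" --pt "-0.3 -0.17 0" --pt "-0.3 -0.17 0" --pt "-0.3 -0.17 0" --pt "-0.3 -0.17 0" --pt "-0.3 -0.17 0" --pt "-0.3 -0.17 0" --twist '[0.031,0,0,0,0,0,0,0,0,0]'

```text
t: 1.83
tcp_pos: [0.3917, 0.297, 0.3041]
eef_rot: [3.141, 0.0, 2.668]
ft_force: [0.2, 0.3, -0.2]
width: -0.0001
gripper_force: 0.0
```

>>> send_rows --jaw '[-1,-1,-1,-1,-1,-1,-1,-1,-1,-1]' --pt "-0.217 -0.13 0.15" --pt "-0.217 -0.13 0.15" --pt "-0.217 -0.13 0.15" --pt "-0.217 -0.13 0.15" --pt "-0.217 -0.13 0.15" --pt "0 0 0.17" --pt "0 0 0.17" --pt "0 0 0.17" --pt "0 0 0.17" --pt "0 0 0" --twist '[0,0,0,0,0,0,0,0,0,0]'

```text
t: 2.67
tcp_pos: [0.4565, 0.1905, 0.1569]
eef_rot: [-3.137, -0.004, 2.667]
ft_force: [-0.5, -0.8, 0.1]
width: 0.0
gripper_force: 0.0
```

```bash
python3 - <<'E'
from h import *
import cv2
s=observe();print(s['t'],s['tcp_pos'],s['eef_rot'],s['ft_force'])
im,_=cloud('side');cv2.imwrite('pics/s1.png',cv2.resize(im[100:240,130:330],None,fx=3,fy=3))
E
```

```text
2.6667 [0.45650508 0.19049701 0.15694295] [-3.13713875 -0.00438778  2.66709996] [-0.5372938  -0.81027419  0.14021675]
```

View pics/s1.png

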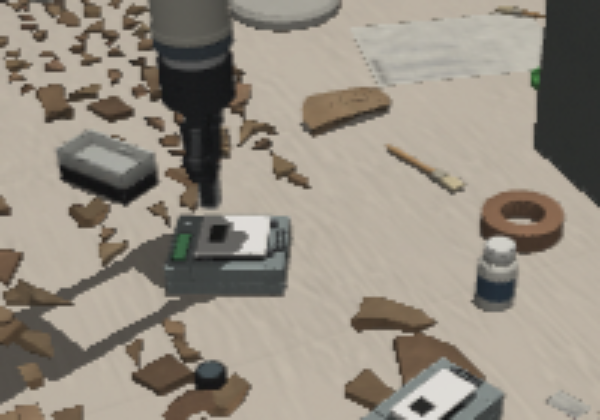

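The finger is over the pad's column with about 37 mm to spare. Next is the descent.

>>> send_rows --jaw '[-1,-1,-1,-1,-1,-1,-1,-1,-1,-1]' --pt "0 0 0.1" --pt "0 0 0.1" --pt "0 0 0.08" --pt "0 0 0.03" --pt "0 0 0" --pt "0 0 0.02" --pt "0 0 0.02" --pt "0 0 0.02" --pt "0 0 0" --pt "0 0 0" --twist '[0,0,0,0,0,0,0,0,0,0]'

```text
t: 3.55
tcp_pos: [0.458, 0.1912, 0.1239]
eef_rot: [3.142, 0.0, 2.667]
ft_force: [0.2, 0.8, -0.4]
width: 0.0
gripper_force: 0.0
```

>>> send_rows --jaw '[-1,-1,-1,-1,-1,-1,-1,-1,-1,-1]' --pt "0 0 0.02" --pt "0 0 0.02" --pt "0 0 0.02" --pt "0 0 0.01" --pt "0 0 0.01" --pt "0 0 0" --pt "0 0 0" --pt "0 0 0" --pt "0 0 0" --pt "0 0 0" --twist '[0,0,0,0,0,0,0,0,0,0]'

```text
t: 4.38
tcp_pos: [0.458, 0.1913, 0.116]
eef_rot: [3.141, -0.0, 2.668]
ft_force: [-1.1, 1.7, 1.5]
width: -0.0002
gripper_force: 1.1
```

>>> send_rows --jaw '[-1,-1,-1,-1,-1,-1,-1,-1,-1,-1]' --pt "0 0 0.01" --pt "0 0 0.01" --pt "0 0 0" --pt "0 0 0" --pt "0 0 0" --pt "0 0 0" --pt "0 0 0" --pt "0 0 0" --pt "0 0 0" --pt "0 0 0" --twist '[0,0,0,0,0,0,0,0,0,0]'

```text
t: 5.22
tcp_pos: [0.458, 0.1912, 0.1139]
eef_rot: [3.142, 0.0, 2.667]
ft_force: [-0.9, 2.5, 1.3]
width: -0.0
gripper_force: 1.0
```

>>> send_rows --jaw '[-1,-1,-1,-1,-1,-1,-1,-1,-1,-1]' --pt "0 0 0.01" --pt "0 0 0" --pt "0 0 0" --pt "0 0 0.01" --pt "0 0 0" --pt "0 0 0" --pt "0 0 0" --pt "0 0 0" --pt "0 0 0" --pt "0 0 0" --twist '[0,0,0,0,0,0,0,0,0,0]'

```text
t: 6.05
tcp_pos: [0.458, 0.1912, 0.1128]
eef_rot: [3.141, 0.0, 2.667]
ft_force: [-3.8, 0.3, 7.9]
width: 0.0
gripper_force: 4.2
```

The force has jumped, so this is the stop. Now I'll retreat quickly up and toward the front.

>>> send_rows --jaw '[-1,-1,-1,-1,-1,-1,-1,-1,-1,-1]' --pt "0 0 -0.3" --pt "0 0 -0.4" --pt "0.1 0 -0.35" --pt "0 0 -0.15" --pt "0 0 0" --pt "0 0 0" --pt "0 0 0" --pt "0 0 0" --pt "0 0 0" --pt "0 0 0" --twist '[0,0,0,0,0,0,0,0,0,0]'

```text
t: 6.88
tcp_pos: [0.4488, 0.1955, 0.2304]
eef_rot: [-3.14, -0.002, 2.667]
ft_force: [0.6, 0.7, -0.2]
width: 0.0001
gripper_force: 0.0
```

```bash
python3 - <<'E'
from h import *
import cv2
s=observe();print(s['t'],s['tcp_pos'],s['eef_rot'],s['ft_force'])
im,W=cloud('side');cv2.imwrite('pics/s2.png',cv2.resize(im[100:240,130:330],None,fx=3,fy=3))
im,W=cloud('top')
for c in('side','top'):
  for n in('key_wide_top','hinge_wide','timer_wide'):
    print(c,n,[(np.round(r['point'],4).tolist(),round(r['confidence'],2)) for r in landmark_of(n,c)][:1])
E
```

```text
6.8833 [0.44880553 0.19550867 0.2303902 ] [-3.13973690e+00 -1.60366783e-03  2.66724835e+00] [ 0.60278493  0.70868359 -0.17056079]
side key_wide_top [([0.467, 0.1974, 0.034], 0.36)]
side hinge_wide [([0.5083, 0.1628, 0.0422], 0.59)]
side timer_wide [([0.4671, 0.1803, 0.001], 0.94)]
top key_wide_top []
top hinge_wide [([0.5058, 0.1631, 0.0427], 0.78)]
top timer_wide [([0.471, 0.1842, 0.0007], 0.71)]
```

View pics/s2.png

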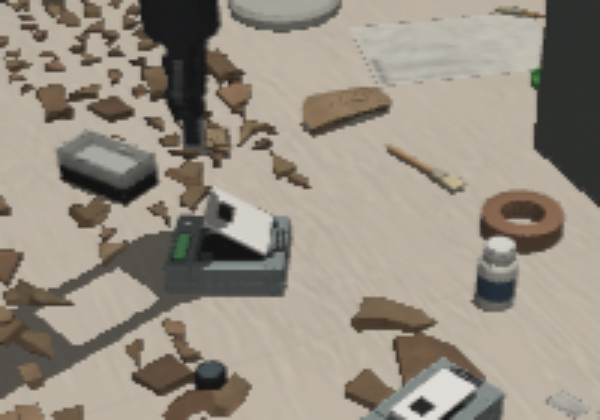

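The cover is partway up and still rising. I'll move over the key and let it finish.

>>> send_rows --jaw '[-1,-1,-1,-1,-1,-1,-1,-1,-1,-1]' --pt "0 0 0" --pt "0 0 0" --pt "0 0 0" --pt "0 0 0" --pt "0 0 0" --pt "0 0 0" --pt "0 0 0" --pt "-0.08 0.09 0" --pt "0 0 0" --pt "0 0 0" --twist '[0,0,0,0,0,0,0,0,0,0]'

```text
t: 8.12
tcp_pos: [0.4603, 0.2001, 0.2317]
eef_rot: [-3.141, -0.0, 2.667]
ft_force: [0.2, -0.3, -0.3]
width: 0.0002
gripper_force: 0.0
```

```bash
python3 - <<'E'
from h import *
import cv2
s=observe();print(s['t'],s['tcp_pos'],s['eef_rot'],s['ft_force'])
im,W=cloud('side');cv2.imwrite('pics/s3.png',cv2.resize(im[100:240,130:330],None,fx=3,fy=3))
print([(np.round(r['point'],4).tolist(),round(r['confidence'],2)) for r in landmark_of('key_wide_top','side')])
E
```

```text
8.1167 [0.46030988 0.2000526  0.23168625] [-3.14106779e+00 -4.30414689e-04  2.66734774e+00] [ 0.24854501 -0.34506567 -0.332784  ]
[([0.4683, 0.1989, 0.0348], 0.39)]
```

View pics/s3.png

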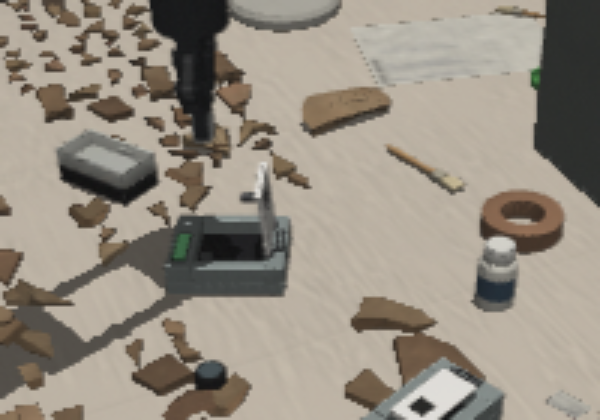

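The cover is upright at about (265,210), and the well is open. Down to the key.

>>> send_rows --jaw '[-1,-1,-1,-1,-1,-1,-1,-1,-1,-1]' --pt "0 0 0.2" --pt "0 0 0.25" --pt "0 0 0.25" --pt "0 0 0.2" --pt "0 0 0.15" --pt "0 0 0.1" --pt "0 0 0.05" --pt "0 0 0" --pt "0 0 0" --pt "0 0 0" --twist '[0,0,0,0,0,0,0,0,0,0]'

```text
t: 9.05
tcp_pos: [0.4609, 0.2003, 0.1133]
eef_rot: [3.14, 0.002, 2.667]
ft_force: [-0.3, 0.3, -0.2]
width: 0.0002
gripper_force: 0.0
```

>>> send_rows --jaw '[-1,-1,-1,-1,-1,-1,-1,-1,-1,-1]' --pt "0 0 0.03" --pt "0 0 0.03" --pt "0 0 0.02" --pt "0 0 0.02" --pt "0 0 0.01" --pt "0 0 0.01" --pt "0 0 0" --pt "0 0 0" --pt "0 0 0" --pt "0 0 0" --twist '[0,0,0,0,0,0,0,0,0,0]'

```text
t: 9.88
tcp_pos: [0.4605, 0.2001, 0.1002]
eef_rot: [3.141, 0.0, 2.667]
ft_force: [0.3, 0.7, 3.8]
width: -0.0003
gripper_force: 1.8
```

>>> send_rows --jaw '[-1,-1,-1,-1,-1,-1,-1,-1,-1,-1]' --pt "0 0 0.01" --pt "0 0 0" --pt "0 0 0.01" --pt "0 0 0" --pt "0 0 0" --pt "0 0 0" --pt "0 0 0" --pt "0 0 0" --pt "0 0 0" --pt "0 0 0" --twist '[0,0,0,0,0,0,0,0,0,0]'

```text
t: 10.72
tcp_pos: [0.4605, 0.2002, 0.0994]
eef_rot: [3.141, 0.001, 2.667]
ft_force: [-2.9, -1.6, 10.9]
width: -0.0004
gripper_force: 5.7
```

The key is fully down. Now lift, then move behind the upright cover.

>>> send_rows --jaw '[-1,-1,-1,-1,-1,-1,-1,-1,-1,-1]' --pt "0 0 -0.2" --pt "0 0 -0.35" --pt "0 0 -0.35" --pt "0 0 -0.35" --pt "0 0 -0.15" --pt "-0.24 -0.025 0" --pt "-0.24 -0.025 0" --pt "-0.24 -0.025 0" --pt "-0.24 -0.025 0" --pt "0 0 0" --twist '[0,0,0,0,0,0,0,0,0,0]'

```text
t: 11.55
tcp_pos: [0.5432, 0.1449, 0.236]
eef_rot: [-3.139, -0.001, 2.664]
ft_force: [-0.5, 0.4, -0.4]
width: -0.0002
gripper_force: 0.0
```

>>> send_rows --jaw '[-1,-1,-1,-1,-1,-1,-1,-1,-1,-1]' --pt "0 0 0" --pt "0 0 0.15" --pt "0 0 0.2" --pt "0 0 0.2" --pt "0 0 0.13" --pt "0 0 0" --pt "0 0 0" --pt "0 0 0" --pt "0 0 0" --pt "0 0 0" --twist '[0,0,0,0,0,0,0,0,0,0]'

```text
t: 12.38
tcp_pos: [0.5416, 0.1475, 0.1715]
eef_rot: [3.14, 0.002, 2.667]
ft_force: [0.5, -0.2, -0.3]
width: -0.0002
gripper_force: 0.0
```

```bash
python3 - <<'E'
from h import *
import cv2
s=observe();print(s['t'],s['tcp_pos'],s['eef_rot'],s['ft_force'])
d=s['tcp_pos'][:2]-np.array([.5074,.1647]);print(d@[.889,-.457],d@[.457,.889])
im,W=cloud('side');cv2.imwrite('pics/s4.png',cv2.resize(im[100:240,130:330],None,fx=3,fy=3))
E
```

```text
12.3833 [0.54164307 0.14750799 0.17147909] [3.13999339e+00 1.91100641e-03 2.66745487e+00] [ 0.46868658 -0.1599294  -0.32913247]
0.03829884420203907 0.0003653839196973454
```

View pics/s4.png

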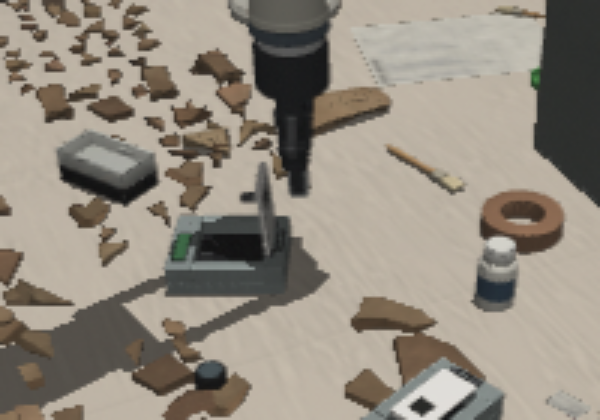

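Fingertip is behind the cover on its middle line. Now I'll push it over along the arc.

>>> send_rows --jaw '[-1,-1,-1,-1,-1,-1,-1,-1,-1,-1]' --pt "0.13 0 0" --pt "0.13 0 0" --pt "0.07 0 0" --pt "0.075 0 0.01" --pt "0.07 0 0.015" --pt "0.07 0 0.03" --pt "0.07 0 0.03" --pt "0.065 0 0.04" --pt "0.06 0 0.05" --pt "0.057 0 0.057" --twist '[0,0,0,0,0,0,0,0,0,0]'

```text
t: 13.27
tcp_pos: [0.4699, 0.184, 0.1464]
eef_rot: [3.141, 0.001, 2.667]
ft_force: [1.9, -1.4, 0.9]
width: 0.0002
gripper_force: 0.9
```

```bash
python3 - <<'E'
from h import *
import cv2
s=observe();print(s['t'],s['tcp_pos'],s['ft_force'])
d=s['tcp_pos'][:2]-np.array([.5074,.1647]);print(d@[.889,-.457],d@[.457,.889])
im,W=cloud('side');cv2.imwrite('pics/s5.png',cv2.resize(im[100:240,130:330],None,fx=3,fy=3))
E
```

```text
13.2667 [0.46986805 0.18398921 0.14640656] [ 1.91015586 -1.42929683  0.85056535]
-0.04218107845082243 -3.992203400372662e-06
```

View pics/s5.png

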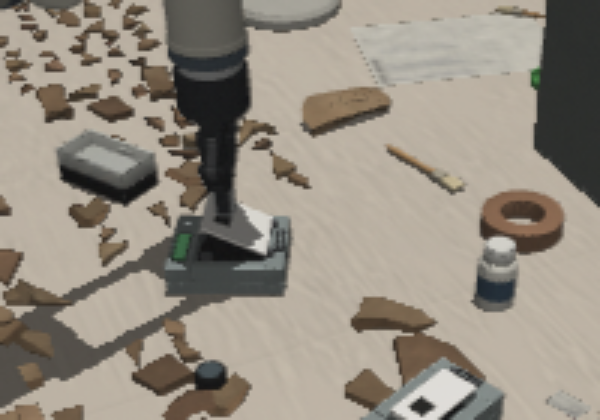

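The cover is half shut under the fingertip. I'll keep going down.

>>> send_rows --jaw '[-1,-1,-1,-1,-1,-1,-1,-1,-1,-1]' --pt "0.045 0 0.07" --pt "0.045 0 0.07" --pt "0.02 0 0.06" --pt "0.02 0 0.06" --pt "0 0 0.02" --pt "0 0 0.02" --pt "0 0 0.01" --pt "0 0 0" --pt "0 0 0" --pt "0 0 0" --twist '[0,0,0,0,0,0,0,0,0,0]'

```text
t: 14.15
tcp_pos: [0.4587, 0.1897, 0.1158]
eef_rot: [-3.142, -0.0, 2.667]
ft_force: [-1.3, 0.0, 1.5]
width: 0.0003
gripper_force: 1.1
```

>>> send_rows --jaw '[-1,-1,-1,-1,-1,-1,-1,-1,-1,-1]' --pt "0 0 0.01" --pt "0 0 0.01" --pt "0 0 0.01" --pt "0 0 0" --pt "0 0 0.01" --pt "0 0 0" --pt "0 0 0" --pt "0 0 0" --pt "0 0 0" --pt "0 0 0" --twist '[0,0,0,0,0,0,0,0,0,0]'

```text
t: 14.98
tcp_pos: [0.4589, 0.1897, 0.1132]
eef_rot: [3.141, 0.001, 2.667]
ft_force: [-5.5, -1.2, 10.6]
width: 0.0001
gripper_force: 5.4
```

Firm stop again. Lift clear and check.

>>> send_rows --jaw '[-1,-1,-1,-1,-1,-1,-1,-1,-1,-1]' --pt "0 0 -0.05" --pt "0 0 -0.1" --pt "0 0 -0.2" --pt "0 0 -0.3" --pt "0 0 -0.3" --pt "0 0 -0.2" --pt "0 0 0" --pt "0 0 0" --pt "0 0 0" --pt "0 0 0" --twist '[0,0,0,0,0,0,0,0,0,0]'

```text
t: 15.82
tcp_pos: [0.4582, 0.1894, 0.225]
eef_rot: [-3.139, -0.002, 2.667]
ft_force: [-0.3, -0.2, 0.5]
width: -0.0001
gripper_force: 0.0
```

>>> send_rows --jaw '[-1,-1,-1,-1,-1,-1,-1,-1,-1,-1]' --pt "0 0 0" --pt "0 0 0" --pt "0 0 0" --pt "0 0 0" --pt "0 0 0" --pt "0 0 0" --pt "0 0 0" --pt "0 0 0" --pt "0 0 0" --pt "0 0 0" --twist '[0,0,0,0,0,0,0,0,0,0]'

```text
t: 16.65
tcp_pos: [0.4587, 0.1897, 0.2267]
eef_rot: [3.142, 0.0, 2.667]
ft_force: [-1.2, 0.2, -0.5]
width: -0.0002
gripper_force: 0.0
```

```bash
python3 - <<'E'
from h import *
import cv2
s=observe();print(s['t'],s['tcp_pos'],s['ft_force'])
im,W=cloud('side');cv2.imwrite('pics/s6.png',cv2.resize(im[100:240,130:330],None,fx=3,fy=3))
m=(np.hypot(W[...,0]-.4766,W[...,1]-.178)<.05)&(W[...,2]>.043)&(W[...,2]<.12)&(im.min(-1)>150)
print(m.sum(),np.percentile(W[m][:,2],[5,50,95]))
E
```

```text
16.65 [0.45869404 0.18966718 0.22673425] [-1.17488973  0.16118475 -0.54652024]
144 [0.04603906 0.04800356 0.0503741 ]
```

View pics/s6.png

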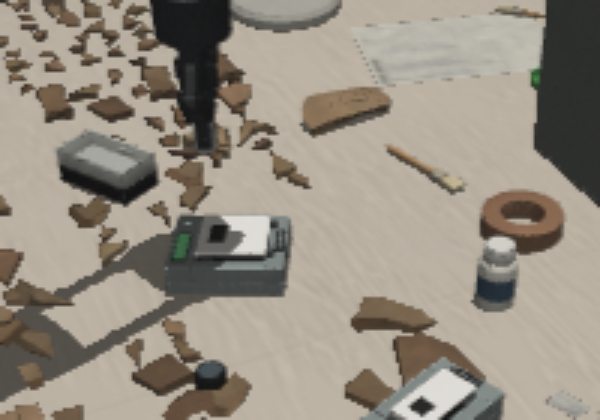

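The cover lies flat and shut at about (235,235), with its top at 48 mm as before, and the timer has not moved. I'll hand it in.

```bash
python3 -c "
from plant import *
print(job_done())"
```

```text
the job is handed in; nothing more can be done
None
```

I popped the wide cover open, pressed its key fully down and let it up, then shut and latched the cover again and handed the job in at about 17 s; the hand-in returned no verdict.

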